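# Reseat the proud lid on the packing-bench jar

### The arm

A 6-joint arm with a two-finger parallel gripper is mounted at the origin on the work surface. World frame = base frame: x ahead of the robot, y to its left, z up, the work surface at z = 0. Lengths are in mm, angles in rad, forces in N, time in s.
With the tool pointing down it reaches from about 275 to 1000 mm from the base axis. Payload 8.4 kg.
Tool frame: the origin (TCP) lies midway between the tips of the shut fingers; the grasp point (between the pads) lies 19 mm behind it; y points along the fingers, z is the direction in which the jaws open and shut, and the axes are right-handed (so a half turn about y gives the same grasp; the last joint's range is limited). The gripper opens to 85 mm and grips with 20 to 120 N. Pads are 22 mm wide; open, the fingers measure 114 mm over their backs; the gripper's body (76 mm by 85 mm) begins 54 mm behind the grasp point. The pads swing forward as they close: fully open they stand 13 mm farther back than shut.
Start: joints at [-1.12, 0.353, 1.633, -0, 1.155, -0.002], TCP at [273.427, -562.019, 231.281] pointing down, gripper open.
Joint ranges: [-2.63, 2.63], [-0.92, 2.1], [0.06, 2.66], [-1.3, 4.44], [0, 2.69], [-3.02, 3.02]. Speed limits (rad/s): [2.22, 2.22, 2.79, 3.14, 3.14, 3.14].

### API

Orientations are given as [roll, pitch, yaw] about the fixed x, y, z axes, in that order (R = Rz(yaw) Ry(pitch) Rx(roll)).
In Python, from rig import r, imaging gives the robot as it stands. The module is installed in compiled form; this text tells all that it offers.
- The arm moves only by the tool send_rows, never from a script. Its argument "series" is a list of rows, each a list of 6 numbers: the shift along the tool's x, y, z in m, then the turn, a rotation vector about the tool's x, y, z in degrees. In form: [[dx, dy, dz, ax, ay, az], ...]. A call has 1 to 8 rows; each row shifts and turns the commanded pose from where the row before left it, along the tool's axes as they then stand; what a row does not reach is not made up. A row lasts 1/10 s, in which the tool goes at most 50 mm and 8.59 degrees, less where a joint would pass 70% of its speed; a pose out of reach is approached as far as the arm can. A call is refused whole if a number of a shift passes 0.05 or a number of a turn 8.59, either way. A call with a gripper value outside its range is refused whole. "gripper" is the opening, from 0 (shut) to 1 (fully open), set as the call begins (left out, the last holds). The fingers move at their own pace and stop on an object; "squeeze" is the grip in N (left out, the last holds). Time passes only in rows, so rows that do not move let the fingers close. It gives the time, the measured TCP pose, the force and the opening at its end, in the units of the state.
- r.sense(): the state, without advancing time (a new reading comes with each control period).
- imaging.grab_frame(name): name is "scene" or "top" or "wrist"; returns a dict with "frame" (384x512x3 uint8, red, green, blue), "depth" (384x512 float32, mm along the optical axis (not along the pixel's ray), 0 where there is no reading), "intrinsics" (3x3 intrinsics, pixels), "distortion" ([k1, k2, p1, p2, k3] as OpenCV has them; the pictures are not rectified), "origin" and "rotation" of the camera in the world. Camera axes: x right, y down, z forward; pixel columns grow to the right and rows downward; lengths in mm; the calibration is good to about 2 mm. A picture is of the moment at which its call begins.
- r.sign_off(): hands the job in, once; it reports no verdict.
The state is a dict: "clock": time; "qpos": joint angles; "qvel": joint speeds; "joint_efforts": joint torques, N m; "eef_pos": TCP position; "tcp_rot": TCP orientation; "contact_force": force on the tool from outside, world axes, zero at the start; "wrist_torque": the same for the moment, N m; "opening": opening from 0.0 (shut) to 1.0 (fully open).
Only numpy, scipy, OpenCV 4.12 (cv2) and the standard library are available. Lean on these libraries where they do the work, as an engineer would, in place of code of your own. Each camera call takes 0.05 s, during which the arm holds its last target.

### The job

The lid of the jar in the yellow holder was put on wrong and stands proud of its thread. Turn the lid back (anticlockwise from above) until its black pointer meets the green mark and it drops into the thread, push it down there if need be, then screw it forward (clockwise) until the pointer stands at the red mark, and let go. Leave the two small pots standing where they are.

Things in the scene. Friction and masses are not known exactly. Their poses are not given: they have to be found in the camera images.
- lid_center (a point): Centre (half-way up) of the loose white lid: round, 58 mm in diameter, 26 mm high, grip its sides in any direction. x axis along the black pointer on its top (centre to rim), z up. Inside are three lugs, one under the pointer, the others 120 degrees to either side. At the start they rest on the neck's flange, the pointer 40 to 70 degrees clockwise (from above) of the green mark, the lid 11.5 mm too high.
- jar_top (a point): Centre of the top of the fixed jar's neck in the yellow holder, on the vertical axis the lid turns about, 120 mm above the table; x towards the green mark. Lid centre: 3 mm above it at the start, 8.5 mm below it once dropped. Jar's flat shoulder (90 mm across): 38 mm below it. Holder: yellow plate 110 mm square, 12 mm thick, with black corner clamps up to 42 mm above the table.
- open_mark (a point): Green mark on the jar's shoulder, 37.5 mm from the axis; its x axis points radially outwards. With the pointer within 12 degrees of it the lugs stand over gaps in the flange and the lid can go down 11.5 mm. Once down, the lid turns only clockwise from here (a stop blocks the other way).
- closed_mark (a point): Red mark on the jar's shoulder, 37.5 mm from the axis, 60 degrees clockwise of the green one from above; its x axis points radially outwards. With the lid down and the pointer here the lugs are hooked under the flange (1.5 mm of play up and down); a stop ends the turn about 14 degrees further on.
- twin_top (a point): Bystander: centre of the lid's top of a finished, fixed jar of the same shape in a blue holder, its lid already home, 124 mm above the table. Not to be worked on.
- pot_red_center (a point): Bystander: centre (half-way up) of a loose small white pot with a red label band, 39 mm in diameter, 60 mm high, 60 g.
- pot_grey_center (a point): Bystander: centre (half-way up) of a loose small white pot with a grey label band, 39 mm in diameter, 60 mm high, 60 g.
Things that resemble listed ones, but are neither listed nor needed, are in the scene too. Leave any pink look-alike of the part that bears lid_center alone.

How it is judged:
By the outcome, as a careful person would: the job done as asked, in the order asked, and still so for the second after the job is handed in, with the robot touching nothing.
It also fails if it takes over 35 s, if anything falls off the work surface, if the arm or the gripper's body presses on something with over 40 N, if the wrist force passes 120 N, or if a joint passes its speed limit or range.

## Working session

There is one attempt and no reset: what is moved stays moved. The work goes in short steps, Python scripts to look and compute and a tool call to move; the robot and the scene stay as the last step left them, time stands still between calls to the robot, and variables do not carry over. Pictures are saved under pics/ and viewed, and the job is handed in when it is done.

Besides the shell and the picture viewer there is one more tool, called after "Emit:" in YAML: its name, and indented under it one key for each argument. send_rows: Moves the arm, as the interface text tells. Its arguments: {"type":"object","properties":{"series":{"type":"array","items":{"type":"array","items":{"type":"number"}}},"gripper":{"type":"number"},"squeeze":{"type":"number"}},"required":["series"]}

```bash
mkdir -p pics; ls
python3 - <<'E'
from rig import r, imaging
import cv2, pickle
print(r.sense())
for n in ("scene","top","wrist"):
    f=imaging.grab_frame(n)
    pickle.dump(f,open(f"{n}0.pkl","wb"))
    cv2.imwrite(f"pics/{n}0.png",f["frame"][:,:,::-1])
    print(n,f["intrinsics"],f["distortion"],f["origin"],f["rotation"])
E
```

```text
pics
{'clock': 0.0, 'qpos': array([-1.12038460e+00,  3.53686556e-01,  1.63415441e+00,  3.71224742e-06,
        1.15517134e+00, -2.39421935e-03]), 'qvel': array([ 0.00045733,  0.00079759,  0.00094107, -0.00051236, -0.00051202,
        0.00147788]), 'joint_efforts': array([ 2.34664170e-03, -6.05236459e+01, -3.42060292e+01,  2.18375480e-04,
        9.22792620e-03,  6.55991357e-06]), 'eef_pos': array([ 273.22646241, -561.57938966,  230.52900738]), 'tcp_rot': array([-1.57221597e+00,  6.79303172e-06, -2.68878821e+00]), 'contact_force': array([-0.80797998,  0.52112298, -0.29668882]), 'wrist_torque': array([-0.02063338,  0.04653341,  0.01318674]), 'opening': 0.999219577219365}
scene [[412.90809179   0.         254.26646717]
 [  0.         412.90809179 182.49496838]
 [  0.           0.           1.        ]] [-0.10535166  0.          0.          0.          0.        ] [1190.71717104 -254.47622132  846.34448974] [-2.41973652  0.01709775  1.25107927]
top [[421.51554618   0.         253.4921569 ]
 [  0.         421.51554618 186.74421972]
 [  0.           0.           1.        ]] [0.04078189 0.         0.         0.         0.        ] [ 386.5494879   -64.13804819 1129.21109532] [-2.97731411  0.00326165 -1.546681  ]
wrist [[296.33751784   0.         253.23495818]
 [  0.         296.33751784 192.25319116]
 [  0.           0.           1.        ]] [0.00353002 0.         0.         0.         0.        ] [ 339.92509183 -529.42636463  372.11935668] [ 2.84753401e+00  8.35753199e-04 -1.11769313e+00]
```

View pics/scene0.png

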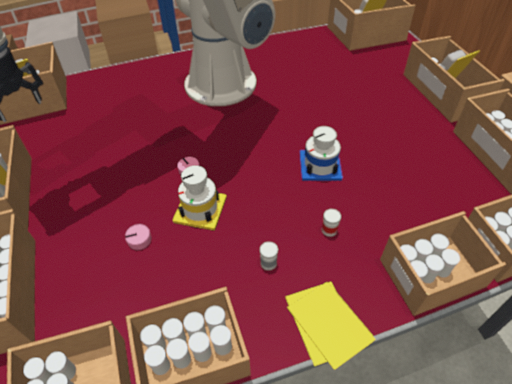

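View pics/top0.png

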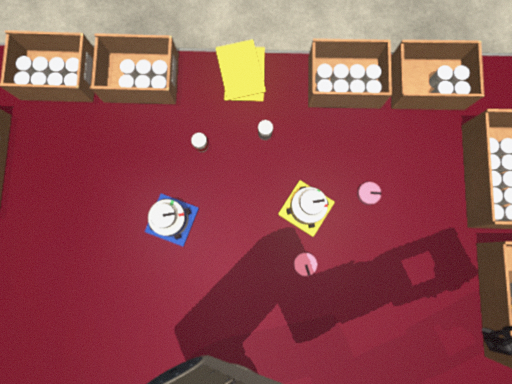

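View pics/wrist0.png

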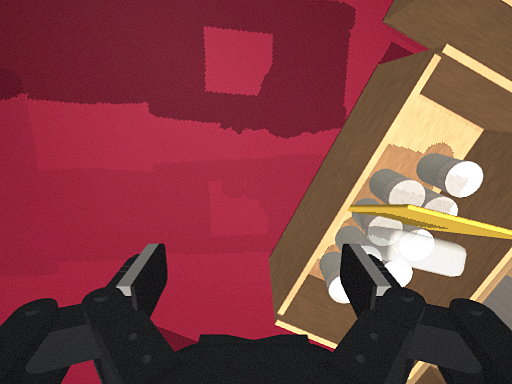

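The yellow-held jar is at about (312,203) in the top view and (196,190) in the scene view. The pink look-alikes are at (370,193) and (306,264), and the pots at (199,141) and (265,128). I'll zoom in on the jar.

```bash
cat > h.py <<'E'
import numpy as np, cv2, pickle
from scipy.spatial.transform import Rotation as R
def cam(f): return np.array(f["origin"]), R.from_euler("xyz",f["rotation"]).as_matrix()
def ray(f,uv):
    K=np.array(f["intrinsics"]);o,M=cam(f)
    p=cv2.undistortPoints(np.array(uv,float).reshape(-1,1,2),K,np.array(f["distortion"])).reshape(-1,2)
    d=np.c_[p,np.ones(len(p))]@M.T
    return o,d
def onplane(f,uv,z):
    o,d=ray(f,uv); return o+d*((z-o[2])/d[:,2])[:,None]
def proj(f,P):
    o,M=cam(f)
    q=(np.atleast_2d(P)-o)@M
    return cv2.projectPoints(q.reshape(-1,1,3),np.zeros(3),np.zeros(3),np.array(f["intrinsics"]),np.array(f["distortion"]))[0].reshape(-1,2)
def cloud(f):
    h,w=f["depth"].shape
    v,u=np.mgrid[:h,:w]
    o,d=ray(f,np.c_[u.ravel(),v.ravel()])
    return (o+d*f["depth"].ravel()[:,None]).reshape(h,w,3)
E
python3 - <<'E'
from h import *
for n,(u,v) in (("top",(309,206)),("scene",(198,195))):
    f=pickle.load(open(n+"0.pkl","rb"))
    im=f["frame"][v-40:v+40,u-40:u+40,::-1]
    cv2.imwrite(f"pics/{n}z.png",cv2.resize(im,(600,600),interpolation=cv2.INTER_CUBIC))
    c=cloud(f); print(n,np.round(c[v-3,u],1), "table",np.round(c[330,60] if n=="top" else c[260,130],1))
    z=c[...,2]; P=c[v-30:v+30,u-30:u+30].reshape(-1,3)
    hz=P[(P[:,2]>115)&(P[:,2]<160)]; print(len(hz),np.median(hz[hz[:,2]>130],0),hz.min(0),hz.max(0))
E
```

```text
top [ 515.4 -189.7  133.5] table [192.8 427.1   0. ]
494 [ 518.24942968 -196.43368132  136.19586183] [ 489.94058745 -225.25654365  117.15327165] [ 547.41449863 -167.20104712  141.45229964]
scene [ 539.1 -194.8   90.2] table [ 617.  -391.1    2.7]
486 [ 524.63071253 -196.38570678  135.28240332] [ 492.56533105 -225.59031588  115.04631666] [ 551.76179641 -166.7375091   139.16709718]
```

View pics/topz.png

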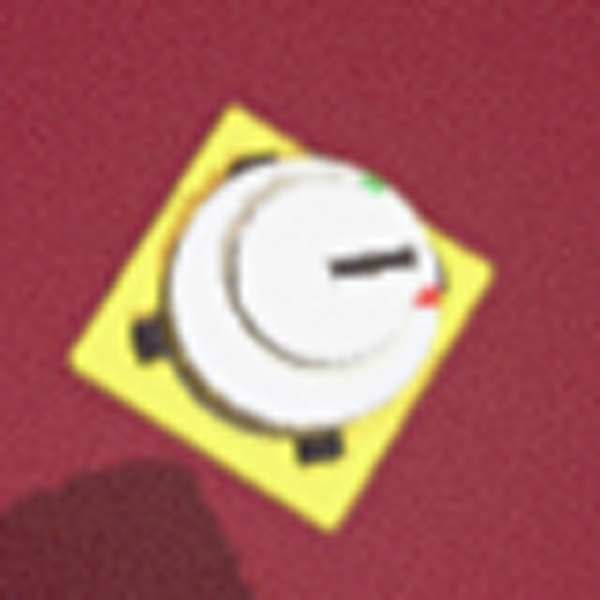

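View pics/scenez.png

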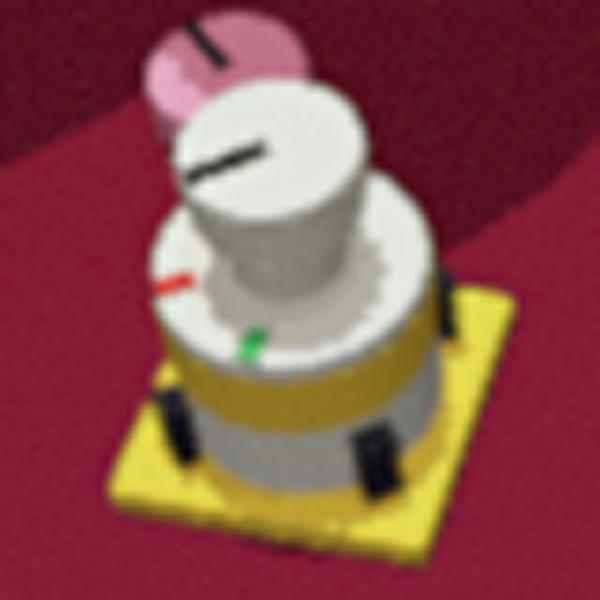

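```bash
cat > meas.py <<'E'
from h import *
def blobs(f,m,near,rad):
    m=m.astype(np.uint8); n,l,s,c=cv2.connectedComponentsWithStats(m)
    return [(s[i,4],c[i],l==i) for i in range(1,n) if s[i,4]>=3 and np.hypot(*(c[i]-near))<rad]
def measure(f,near,zt=136,zm=82,rad=35):
    im=f["frame"].astype(int); r_,g,b=im[...,0],im[...,1],im[...,2]
    out={}
    for nm,m in (("green",(g-r_>30)&(g-b>30)),("red",(r_-g>70)&(r_-b>70)&(r_>190)&(g<170))):
        for a,c,_ in blobs(f,m,near,rad): out.setdefault(nm,[]).append((a,np.round(onplane(f,[c],zm)[0],1)))
    m=(r_<100)&(g<90)&(b<90)
    for a,c,l in blobs(f,m,near,rad):
        v,u=np.nonzero(l); P=onplane(f,np.c_[u,v],zt)[:,:2]
        w=(220-im[v,u].mean(1)).clip(1); ctr=(P*w[:,None]).sum(0)/w.sum()
        ev,V=np.linalg.eigh(np.cov((P-ctr).T)); 
        out.setdefault("dark",[]).append((a,np.round(c,1),np.round(ctr,1),np.round(np.degrees(np.arctan2(V[1,1],V[0,1])),1),np.round(np.ptp((P-ctr)@V[:,1]),1)))
    return out
E
python3 - <<'E'
from meas import *
for n,near in (("top",(309,206)),("scene",(198,195))):
    f=pickle.load(open(n+"0.pkl","rb")); o=measure(f,near)
    print(n); [print(k,*v,sep="\n  ") for k,v in o.items()]
    # lid top circle from depth band
    c=cloud(f); im=f["frame"].astype(int)
    m=((c[...,2]>126)&(c[...,2]<146)).astype(np.uint8); m[:]=m
    yy,xx=np.nonzero(m); k=np.hypot(xx-near[0],yy-near[1])<35; 
    mm=np.zeros_like(m); mm[yy[k],xx[k]]=1
    cs,_=cv2.findContours(mm,cv2.RETR_EXTERNAL,cv2.CHAIN_APPROX_NONE)
    cc=max(cs,key=cv2.contourArea).reshape(-1,2); P=onplane(f,cc,136)[:,:2].astype(np.float32)
    print("lid ellipse",cv2.fitEllipse(P))
    m=((c[...,2]>74)&(c[...,2]<90)); yy,xx=np.nonzero(m); k=np.hypot(xx-near[0],yy-near[1])<35
    P=onplane(f,np.c_[xx[k],yy[k]],82)[:,:2].astype(np.float32); print("shoulder",cv2.minEnclosingCircle(P))
E
```

```text
top
green
  (np.int32(5), array([ 554.5, -219.2,   82. ]))
red
  (np.int32(7), array([ 518.1, -238.6,   82. ]))
dark
  (np.int32(10), array([318.5, 200.6]), array([ 521.4, -211.8]), np.float64(99.8), np.float64(21.5))
  (np.int32(19), array([288.7, 210.6]), array([ 495.9, -141.4]), np.float64(166.0), np.float64(12.7))
  (np.int32(14), array([311.1, 225.1]), array([ 463. , -194.5]), np.float64(99.2), np.float64(10.0))
lid ellipse ((518.4736938476562, -196.30902099609375), (56.266387939453125, 57.2144889831543), 34.75028991699219)
shoulder ((518.344482421875, -196.2231903076172), 45.1167106628418)
scene
green
  (np.int32(13), array([ 552.9, -216.1,   82. ]))
red
  (np.int32(8), array([ 519.2, -234.7,   82. ]))
dark
  (np.int32(10), array([187. , 176.5]), array([ 523.7, -212. ]), np.float64(101.0), np.float64(20.1))
  (np.int32(41), array([181.5, 211.1]), array([ 620.1, -245.3]), np.float64(-177.0), np.float64(28.1))
  (np.int32(58), array([207.7, 215.9]), array([ 651.3, -193.9]), np.float64(169.0), np.float64(26.8))
  (np.int32(6), array([195.8, 227.3]), array([ 672.1, -225.1]), np.float64(53.9), np.float64(7.1))
lid ellipse ((526.0576171875, -196.41659545898438), (57.513084411621094, 63.382537841796875), 87.08673858642578)
shoulder ((527.7056884765625, -196.59405517578125), 47.61161422729492)
```

Top-view fit: the axis is at (518.4, -196.3), with a lid diameter of about 57 and a shoulder radius of about 45, which matches the stated sizes. The directions are pointer ≈ -80°, green ≈ -31° and red ≈ -90°, so the turn back is about 49°. I'll move over the jar now.

Emit:
send_rows:
  series:
    - [-0.038,0,-0.0222,0,0,0]
    - [-0.038,0,-0.0222,0,0,0]
    - [-0.038,0,-0.0222,0,0,0]
    - [-0.038,0,-0.0222,0,0,0]
    - [-0.038,0,-0.0222,0,0,0]
    - [-0.038,0,-0.0222,0,0,0]
    - [-0.038,0,-0.0222,0,0,0]
    - [-0.038,0,-0.0222,0,0,0]
  gripper: 1
  squeeze: 40

```text
clock: 0.95
eef_pos: [469.7, -267.7, 231.2]
tcp_rot: [-1.571, -0.0, -2.689]
contact_force: [-0.1, -0.2, 0.6]
opening: 1.0
```

Emit:
send_rows:
  series:
    - [-0.038,0,-0.0222,0,0,0]
    - [-0.038,0,-0.0222,0,0,0]
    - [0,0,0,0,0,0]
    - [0,0,0,0,0,0]

```text
clock: 1.35
eef_pos: [518.2, -195.3, 231.0]
tcp_rot: [-1.571, -0.001, -2.686]
contact_force: [0.3, 0.0, 0.6]
opening: 1.001
```

Run:
```python
from rig import r, imaging
from meas import *
s=r.sense(); print(s["qpos"],s["eef_pos"],s["contact_force"])
f=imaging.grab_frame("wrist"); pickle.dump(f,open("wrist1.pkl","wb"))
cv2.imwrite("pics/wrist1.png",f["frame"][:,:,::-1])
print(proj(f,[[518.4,-196.3,136],[518.4,-196.3,82]]))
```

```text
[-3.62930512e-01  2.43361229e-01  1.78694140e+00 -3.09213613e-04
  1.11188444e+00  7.52763559e-01] [ 518.19753528 -195.28379112  231.00342548] [0.25761427 0.02557541 0.61499632]
[[254.30099145 195.28395702]
 [254.10915414 179.24391049]]
```

View pics/wrist1.png

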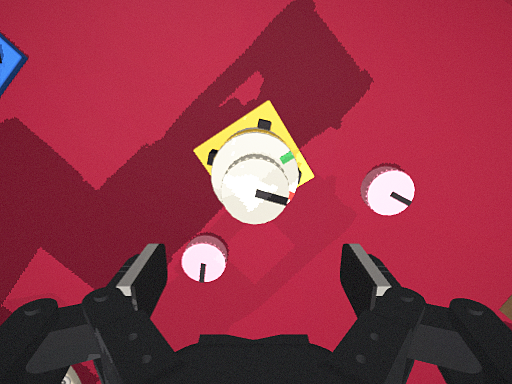

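The wrist view shows the lid top at about (254,193), close to the projected (254,195). The pointer runs to (288,200) and green is at (288,158). I'll measure these numerically.

Run:
```python
from meas import *
f=pickle.load(open("wrist1.pkl","rb"))
im=f["frame"].astype(int); r_,g,b=im[...,0],im[...,1],im[...,2]
o=measure(f,(262,190),rad=60); [print(k,*v,sep="\n  ") for k,v in o.items()]
c=cloud(f)
m=((c[...,2]>127)&(c[...,2]<146)).astype(np.uint8)
cs,_=cv2.findContours(m,cv2.RETR_EXTERNAL,cv2.CHAIN_APPROX_NONE)
cc=[k for k in cs if abs(k.mean((0,1))-[255,192]).max()<25]; cc=max(cc,key=cv2.contourArea).reshape(-1,2)
print("px",cv2.fitEllipse(cc)); P=onplane(f,cc,136)[:,:2].astype(np.float32); print("lid",cv2.fitEllipse(P),np.median(c[m>0][:,2]))
cs,_=cv2.findContours(((c[...,2]>76)&(c[...,2]<88)).astype(np.uint8),cv2.RETR_EXTERNAL,cv2.CHAIN_APPROX_NONE)
cc=[k for k in cs if abs(k.mean((0,1))-[255,170]).max()<40]; cc=max(cc,key=cv2.contourArea).reshape(-1,2)
P=onplane(f,cc,82)[:,:2].astype(np.float32); 
print("shoulder",cv2.minEnclosingCircle(P))
x0,y0=200,110
cv2.imwrite("pics/w1z.png",cv2.resize(f["frame"][y0:y0+120,x0:x0+120,::-1],(600,600),interpolation=cv2.INTER_CUBIC))
```

```text
green
  (np.int32(109), array([ 552.6, -215.1,   82. ]))
red
  (np.int32(38), array([ 519.6, -237.8,   82. ]))
  (np.int32(104), array([ 461.2, -177.1,   82. ]))
  (np.int32(7), array([ 496.2, -236.3,   82. ]))
  (np.int32(346), array([ 472.8, -240.1,   82. ]))
  (np.int32(395), array([ 453.9, -231.3,   82. ]))
  (np.int32(8), array([ 465.9, -215.9,   82. ]))
  (np.int32(3), array([ 445.2, -215.6,   82. ]))
dark
  (np.int32(22), array([299., 175.]), array([ 550.3, -221.5]), np.float64(-153.9), np.float64(12.6))
  (np.int32(235), array([271. , 196.9]), array([ 523.4, -210.1]), np.float64(99.8), np.float64(27.5))
px ((254.87823486328125, 190.37364196777344), (66.2802734375, 67.92645263671875), 87.51403045654297)
lid ((521.5797119140625, -195.2718048095703), (56.56368637084961, 57.59102249145508), 115.22411346435547) 134.49375555197435
shoulder ((521.4618530273438, -195.55723571777344), 44.47489929199219)
```

View pics/w1z.png

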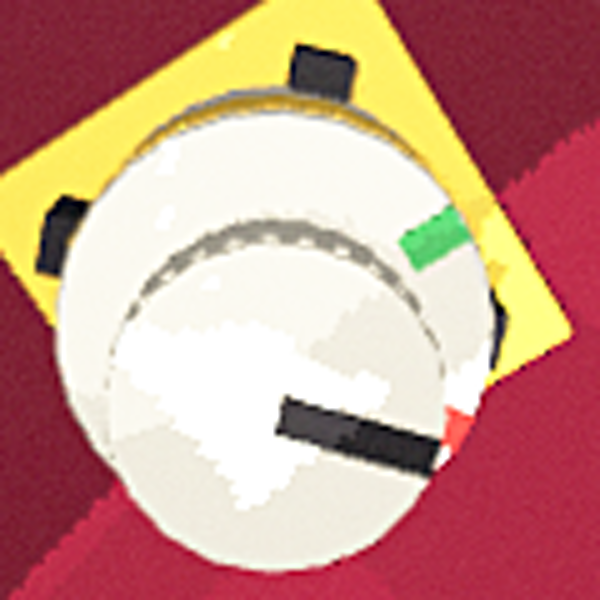

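Cross-check: with the axis at about (520.2, -195.7), green lies at a radius of 37.5 and -31°, and the pointer is at about -80°. The wrist and scene views agree on this, and the top view is 2 mm off in x. I'll descend with the jaws open.

Emit:
send_rows:
  series:
    - [-0.0014,0.04,0.0012,0,0,0]
    - [0,0.04,0,0,0,0]
    - [0,0.035,0,0,0,0]
    - [0,0.014,0,0,0,0]
    - [0,0,0,0,0,0]
    - [0,0,0,0,0,0]

```text
clock: 2.0
eef_pos: [520.3, -197.5, 103.4]
tcp_rot: [-1.57, 0.001, -2.69]
contact_force: [-0.1, -0.4, 0.6]
opening: 1.0
```

Run:
```python
from rig import r, imaging
from meas import *
s=r.sense(); print(s["eef_pos"],s["contact_force"])
f=imaging.grab_frame("wrist"); pickle.dump(f,open("wrist2.pkl","wb"))
cv2.imwrite("pics/wrist2.png",f["frame"][:,:,::-1])
```

```text
[ 520.29946173 -197.51595386  103.39967854] [-0.08977528 -0.42772487  0.5629221 ]
```

View pics/wrist2.png

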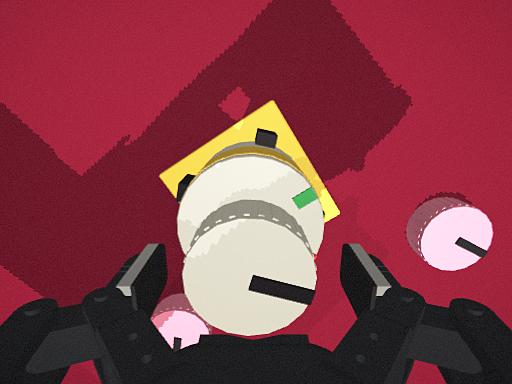

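The lid is between the jaws, its top spanning 182–317 px. Its middle is 3–4 px left of the jaw midline at 253, about 1.5 mm, so I'll shift and close.

Emit:
send_rows:
  series:
    - [0,0,-0.0015,0,0,0]
    - [0,0,0,0,0,0]

```text
clock: 2.25
eef_pos: [519.8, -195.5, 103.6]
tcp_rot: [-1.569, 0.001, -2.689]
contact_force: [0.3, -0.3, -0.4]
opening: 0.999
```

Emit:
send_rows:
  series:
    - [0,0,0,0,0,0]
    - [0,0,0,0,0,0]
    - [0,0,0,0,0,0]
    - [0,0,0,0,0,0]
    - [0,0,0,0,0,0]
  gripper: 0.4
  squeeze: 35

```text
clock: 2.75
eef_pos: [519.4, -195.2, 103.0]
tcp_rot: [-1.57, 0.0, -2.689]
contact_force: [-2.9, 0.9, 7.3]
opening: 0.678
```

Gripped, with an opening of 57.6 mm. Next I turn the lid back 48° anticlockwise, which is negative about tool y.

Emit:
send_rows:
  series:
    - [0,0,0,0,-6,0]
    - [0,0,0,0,-6,0]
    - [0,0,0,0,-6,0]
    - [0,0,0,0,-6,0]

```text
clock: 3.15
eef_pos: [519.9, -195.6, 103.0]
tcp_rot: [-1.569, 0.0, -2.266]
contact_force: [0.1, -1.3, 4.3]
opening: 0.676
```

Emit:
send_rows:
  series:
    - [0,0,0,0,-6,0]
    - [0,0,0,0,-6,0]
    - [0,0,0,0,-6,0]
    - [0,0,0,0,-6,0]
    - [0,0,0,0,0,0]

```text
clock: 3.65
eef_pos: [519.3, -195.4, 102.4]
tcp_rot: [-1.57, -0.0, -1.849]
contact_force: [1.4, 0.1, -0.7]
opening: 0.68
```

```bash
cat > look.py <<'E'
import sys
from rig import r, imaging
from meas import *
tag=sys.argv[1]; zt=float(sys.argv[2])
s=r.sense(); print({k:np.round(s[k],3) for k in ("clock","qpos","eef_pos","tcp_rot","contact_force","wrist_torque","opening")})
f=imaging.grab_frame("wrist"); pickle.dump(f,open(f"w{tag}.pkl","wb"))
cv2.imwrite(f"pics/w{tag}.png",f["frame"][:,:,::-1])
near=proj(f,[[520.2,-195.7,zt]])[0]; print("near",near)
o=measure(f,near,zt=zt,rad=150); C=np.array([520.2,-195.7])
for k in ("green","red","dark"):
    for t in sorted(o.get(k,[]),key=lambda t:-t[0]):
        p=t[2] if k=="dark" else t[1][:2]; d=p-C
        if np.hypot(*d)<48: print(k,*t,"| r",round(np.hypot(*d),1),"ang",round(np.degrees(np.arctan2(d[1],d[0])),1))
E
python3 look.py 3 136
```

```text
{'clock': np.float64(3.65), 'qpos': array([-0.362,  0.404,  1.891, -0.   ,  0.846, -0.084]), 'eef_pos': array([ 519.323, -195.387,  102.372]), 'tcp_rot': array([-1.57 , -0.   , -1.849]), 'contact_force': array([ 1.443,  0.125, -0.736]), 'wrist_torque': array([-0.088, -0.089, -0.027]), 'opening': np.float64(0.68)}
near [254.95313452 286.27785187]
dark 37706 [255.  335.6] [ 513.1 -220.8] 164.0 240.2 | r 26.1 ang -105.8
dark 9 [328.7 214. ] [ 556.6 -172.4] 86.2 3.4 | r 43.2 ang 32.6
dark 9 [329. 224.] [ 555.9 -176.5] 78.3 3.4 | r 40.5 ang 28.3
dark 5 [181.  207.4] [ 502.4 -154. ] -147.2 1.5 | r 45.3 ang 113.1
dark 5 [321. 236.] [ 551.8 -180.7] 164.1 1.6 | r 35.0 ang 25.4
dark 4 [184.  197.5] [ 504.8 -150.5] 70.2 1.2 | r 47.8 ang 108.8
dark 4 [182.8 202.5] [ 503.7 -152.3] 53.7 1.3 | r 46.4 ang 110.8
dark 3 [174. 208.] [ 499.7 -153.5] 164.0 0.8 | r 46.9 ang 115.9
dark 3 [329. 231.] [ 555.3 -179.4] 78.3 0.9 | r 38.7 ang 24.9
```

View pics/w3.png

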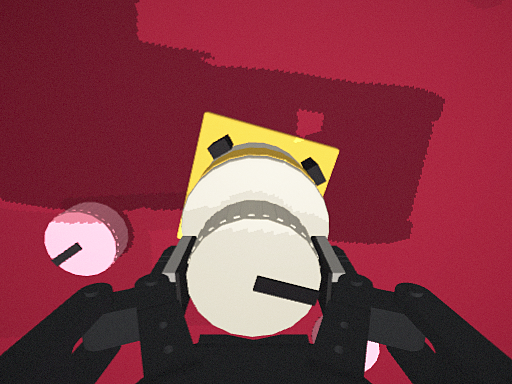

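The pointer in the wrist view, (256,283) to (320,298), sits as it did before the turn, so there was no slip and it now stands near -32°. Now I lower 11.5 mm with the lid gripped, in small steps.

Emit:
send_rows:
  series:
    - [0,0.002,0,0,0,0]
    - [0,0.002,0,0,0,0]
    - [0,0,0,0,0,0]

```text
clock: 4.0
eef_pos: [519.2, -195.4, 98.0]
tcp_rot: [-1.571, -0.0, -1.852]
contact_force: [0.3, -1.5, -1.2]
opening: 0.675
```

Emit:
send_rows:
  series:
    - [0,0.002,0,0,0,0]
    - [0,0.002,0,0,0,0]
    - [0,0.002,0,0,0,0]
    - [0,0,0,0,0,0]

```text
clock: 4.4
eef_pos: [519.2, -195.4, 92.0]
tcp_rot: [-1.571, -0.0, -1.851]
contact_force: [0.6, -2.1, -1.7]
opening: 0.677
```

```bash
python3 look.py 4 126|head -1
python3 - <<'E'
from meas import *
for t,z in (("3",136),("4",126)):
    f=pickle.load(open(f"w{t}.pkl","rb")); c=cloud(f)
    u,v=proj(f,[[520.2,-195.7,z]])[0]; u,v=int(u),int(v)
    p=c[v-30:v+20,u-40:u+0]; print(t,np.median(p[...,2]))
E
```

```text
{'clock': np.float64(4.4), 'qpos': array([-0.363,  0.419,  1.897, -0.   ,  0.825, -0.082]), 'eef_pos': array([ 519.202, -195.369,   92.04 ]), 'tcp_rot': array([-1.571, -0.   , -1.851]), 'contact_force': array([ 0.627, -2.145, -1.736]), 'wrist_torque': array([-0.244, -0.18 , -0.061]), 'opening': np.float64(0.677)}
3 133.75939449428824
4 123.45650562195715
```

View pics/w4.png

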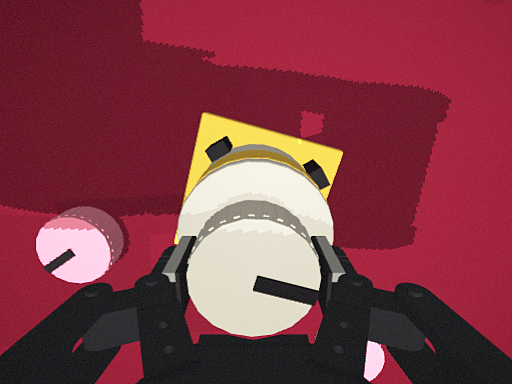

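The lid went down 10.3 mm with the gripper and met no resistance. I'll finish the seating.

Emit:
send_rows:
  series:
    - [0,0.001,0,0,0,0]
    - [0,0.001,0,0,0,0]
    - [0,0,0,0,0,0]

```text
clock: 4.75
eef_pos: [519.3, -195.3, 91.5]
tcp_rot: [-1.57, 0.0, -1.851]
contact_force: [-4.5, 0.0, 15.0]
opening: 0.675
```

Firm contact at 15 N after an 11.3 mm drop, so the lid is seated. I'll ease up 0.7 mm and turn clockwise 60°.

Emit:
send_rows:
  series:
    - [0,-0.0007,0,0,0,0]
    - [0,0,0,0,6,0]
    - [0,0,0,0,6,0]
    - [0,0,0,0,6,0]
    - [0,0,0,0,6,0]

```text
clock: 5.25
eef_pos: [519.8, -195.0, 91.6]
tcp_rot: [-1.57, 0.001, -2.274]
contact_force: [0.6, 1.4, 5.3]
opening: 0.674
```

Emit:
send_rows:
  series:
    - [0,0,0,0,6,0]
    - [0,0,0,0,6,0]
    - [0,0,0,0,6,0]
    - [0,0,0,0,6,0]
    - [0,0,0,0,6,0]
    - [0,0,0,0,6,0]
    - [0,0,0,0,0,0]

```text
clock: 5.95
eef_pos: [519.8, -195.1, 91.6]
tcp_rot: [-1.571, 0.001, -2.902]
contact_force: [1.2, -0.5, 6.5]
opening: 0.676
```

```bash
python3 look.py 5 124.5|head -1
python3 - <<'E'
from rig import imaging
from meas import *
for n in ("scene",):
    f=imaging.grab_frame(n); pickle.dump(f,open(f"{n}5.pkl","wb"))
    u,v=198,195
    cv2.imwrite(f"pics/{n}5.png",cv2.resize(f["frame"][v-50:v+50,u-50:u+50,::-1],(600,600),interpolation=cv2.INTER_CUBIC))
E
```

```text
{'clock': np.float64(5.95), 'qpos': array([-3.620e-01,  4.200e-01,  1.897e+00,  1.000e-03,  8.240e-01,
```

View pics/w5.png

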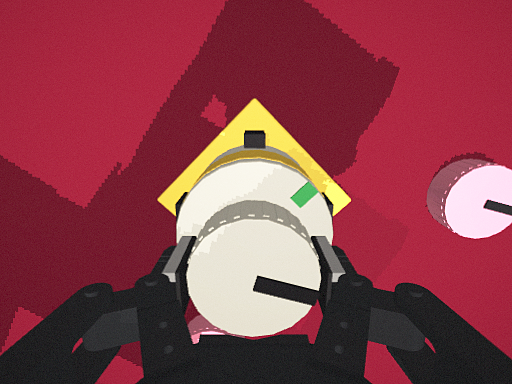

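View pics/scene5.png

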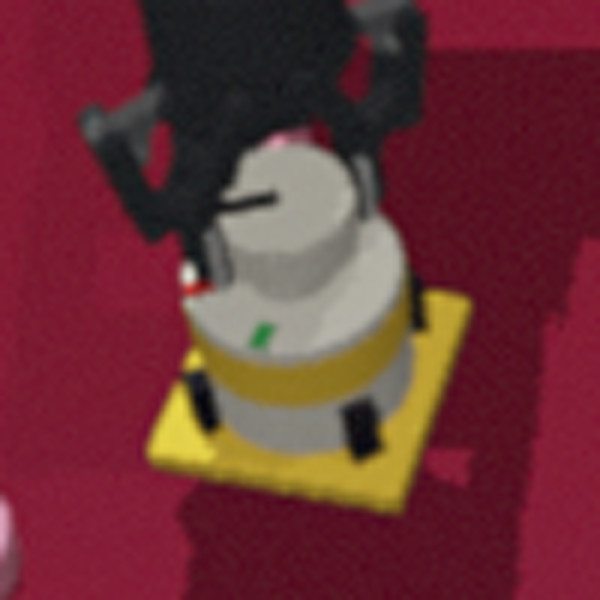

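The pointer is still fixed relative to the jaws. I'll compute its angle against the green mark, since red is hidden under the lid and finger.

```bash
cat > ptr.py <<'E'
from meas import *
def ptr(f,zt,box):
    x0,x1,y0,y1=box; im=f["frame"].astype(int)
    m=np.zeros(im.shape[:2],np.uint8); m[y0:y1,x0:x1]=(im[y0:y1,x0:x1].max(2)<75)
    n,l,s,c=cv2.connectedComponentsWithStats(m); i=1+np.argmax(s[1:,4])
    v,u=np.nonzero(l==i); P=onplane(f,np.c_[u,v],zt)[:,:2].astype(np.float32)
    (c,(w,h),a)=cv2.minAreaRect(P); vx,vy,_,_=cv2.fitLine(P,cv2.DIST_L2,0,.01,.01).ravel()
    return P.mean(0),(w,h),np.degrees(np.arctan2(vy,vx)), s[i]
def green(f):
    im=f["frame"].astype(int); g=(im[...,1]-im[...,0]>40)&(im[...,1]-im[...,2]>40)
    v,u=np.nonzero(g); P=onplane(f,np.c_[u,v],82)[:,:2].astype(np.float32)
    vx,vy,_,_=cv2.fitLine(P,cv2.DIST_L2,0,.01,.01).ravel(); return P.mean(0),np.degrees(np.arctan2(vy,vx)),len(P)
E
python3 - <<'E'
from ptr import *
for p,z,box in (("wrist1",136,(240,292,180,215)),("wrist2",136,(240,312,265,310)),("w3",136,(245,312,265,310)),("w4",125.5,(245,312,265,310)),("w5",125,(245,312,265,310))):
    f=pickle.load(open(p+".pkl","rb")); print(p,ptr(f,z,box), green(f) if p!="w3" and p!="w4" else "")
E
```

```text
wrist1 (array([ 523.62994, -211.68793], dtype=float32), (6.261022090911865, 26.967681884765625), np.float32(-79.80836), array([255, 190,  33,  15, 174], dtype=int32)) (array([ 552.7223 , -215.20093], dtype=float32), np.float32(-31.075447), 106)
wrist2 (array([ 523.4365 , -209.15065], dtype=float32), (7.350552082061768, 27.84929084777832), np.float32(-80.88965), array([249, 275,  63,  30, 956], dtype=int32)) (array([ 552.59894, -214.97856], dtype=float32), np.float32(-31.38614), 306)
w3 (array([ 531.1698 , -200.49934], dtype=float32), (7.290630340576172, 25.94637680053711), np.float32(-32.721375), array([253, 276,  59,  28, 884], dtype=int32)) 
w4 (array([ 531.0651 , -200.65257], dtype=float32), (7.3048858642578125, 26.153831481933594), np.float32(-32.98181), array([253, 276,  59,  29, 891], dtype=int32)) 
w5 (array([ 521.09875, -207.75168], dtype=float32), (26.162063598632812, 7.297868728637695), np.float32(86.979675), array([253, 276,  59,  29, 887], dtype=int32)) (array([ 552.52045, -214.93108], dtype=float32), np.float32(-31.466751), 360)
```

Pointer measures -93.0°; red should be at -91.4° (green -31.4° minus 60°). I'll trim 1.5° back, then let go and rise.

Emit:
send_rows:
  series:
    - [0,0,0,0,-1.5,0]
    - [0,0,0,0,0,0]
    - [0,0,0,0,0,0]

```text
clock: 6.35
eef_pos: [519.5, -195.2, 91.6]
tcp_rot: [-1.57, 0.001, -2.872]
contact_force: [-1.1, -0.7, 6.5]
opening: 0.68
```

Emit:
send_rows:
  series:
    - [0,0,0,0,0,0]
    - [0,0,0,0,0,0]
    - [0,0,0,0,0,0]
    - [0,0,0,0,0,0]
    - [0,0,0,0,0,0]
    - [0,0,0,0,0,0]
  gripper: 1

```text
clock: 6.95
eef_pos: [519.1, -195.2, 90.9]
tcp_rot: [-1.571, -0.0, -2.872]
contact_force: [0.8, -0.1, 0.4]
opening: 1.006
```

Emit:
send_rows:
  series:
    - [0,-0.01,0,0,0,0]
    - [0,-0.03,0,0,0,0]
    - [0,-0.04,0,0,0,0]
    - [0,-0.04,0,0,0,0]
    - [0,-0.02,0,0,0,0]
    - [0,0,0,0,0,0]
    - [0,0,0,0,0,0]

```text
clock: 7.65
eef_pos: [519.1, -195.2, 231.4]
tcp_rot: [-1.57, 0.001, -2.872]
contact_force: [0.0, -0.3, -0.2]
opening: 0.997
```

```bash
python3 look.py 6 124.5
python3 - <<'E'
from rig import imaging
from meas import *
for n,(u,v) in (("scene",(198,195)),):
    f=imaging.grab_frame(n); pickle.dump(f,open(f"{n}6.pkl","wb"))
    cv2.imwrite(f"pics/{n}6.png",f["frame"][:,:,::-1])
E
```

```text
{'clock': np.float64(7.65), 'qpos': array([-0.362,  0.243,  1.786,  0.   ,  1.111,  0.939]), 'eef_pos': array([ 519.093, -195.231,  231.431]), 'tcp_rot': array([-1.570e+00,  1.000e-03, -2.872e+00]), 'contact_force': array([ 0.024, -0.294, -0.19 ]), 'wrist_torque': array([-0.001,  0.004, -0.017]), 'opening': np.float64(0.997)}
near [253.87421119 190.03071218]
green 107 [ 552.7 -215.2   82. ] | r 37.9 ang -31.0
red 66 [ 519.8 -235.2   82. ] | r 39.5 ang -90.6
red 3 [ 532.1 -242.    82. ] | r 47.8 ang -75.6
red 3 [ 497.2 -232.6   82. ] | r 43.5 ang -121.9
dark 210 [268.9 193.5] [ 520.6 -209.9] 89.4 26.9 | r 14.2 ang -88.4
dark 63 [209.  164.7] [ 531.8 -152.9] -179.5 14.0 | r 44.3 ang 74.8
dark 51 [298.5 167.6] [ 549.8 -227. ] -154.4 12.7 | r 43.1 ang -46.6
```

View pics/w6.png

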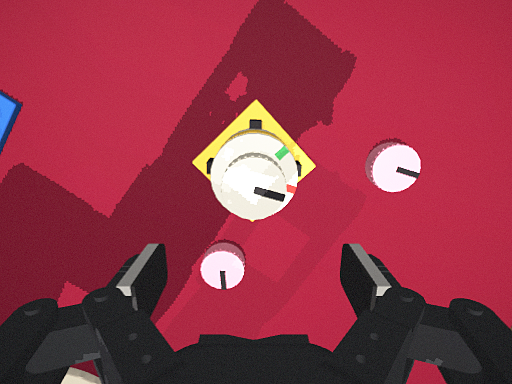

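View pics/scene6.png

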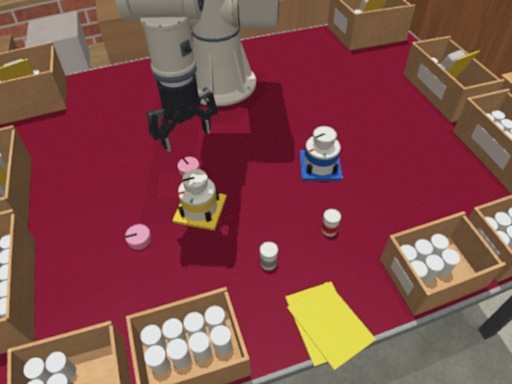

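The pointer (264,191)–(284,197) lines up with the red mark at (291,188): both measure -90.6°. Pots and pink lids are where they started. One last check of the lid height, then I hand in.

Run:
```python
from meas import *
from ptr import ptr
for p,z in (("wrist1",136),("w6",124.5)):
    f=pickle.load(open(p+".pkl","rb")); c=cloud(f); u,v=proj(f,[[520.2,-195.7,z]])[0].astype(int)
    print(p,np.median(c[v-12:v+20,u-20:u-3,2]),np.median(c[v-12:v+20,u-20:u-3].reshape(-1,3)[:,2].std()))
a,b=[pickle.load(open(n,"rb"))["frame"].astype(int) for n in ("scene0.pkl","scene6.pkl")]
for n,(u,v) in (("grey",(269,256)),("red",(332,222))): print(n,abs(a-b)[v-18:v+18,u-14:u+14].mean())
from rig import r
r.sign_off(); s=r.sense(); print(s["clock"],s["contact_force"])
```

```text
wrist1 134.449725765776 20.34569931910086
w6 122.98269901759242 15.143526736966297
grey 1.2060185185185186
red 1.3376322751322751
the job is handed in; nothing more can be done
the job is handed in; nothing more can be done
```

The lid is screwed home with its pointer at the red mark, and I handed the job in at about 7.7 s.

- **What I did:** I gripped the lid and turned it back 48° to the green mark. I lowered it about 11.3 mm until it seated, at about 15 N. I then eased up 0.7 mm, screwed it 60° clockwise and trimmed 1.5° back. Finally I opened the gripper and rose 140 mm clear.
- **Pointer and red mark:** in the last wrist picture both stood at about -90.6°. Red worked out from the green mark would be -91.0 to -91.4°, so the pointer is within about 1° either way.
- **Lid height:** its top reads 11.5 mm lower than at the start. The wrist camera's depth reads 1.5 mm low in both pictures.
- **Bystanders:** the image patches around both pots are unchanged apart from noise, and the pink lids look unmoved.
- **Forces:** the readings I saw stayed at 15 N or below, and there was no contact force at the end.
- **What disagreed:** the top camera put the jar's axis about 2 mm off in x from the wrist camera. I used the wrist value because it put the green mark at its stated 37.5 mm from the axis.
- **Not checked:** I could not take a reading after handing in, because the robot no longer answered.

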